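# Seat the spare burner card in the siphon bar's controller

## Task

The siphon bar's burner controller stands open on the counter with one card missing. Take the spare card from the black rack and, heat sink on the same side as its neighbour's and levers open, lower it without dropping it down the two guides of the empty slot until you feel it meet the connectors; then let go and, instead of pushing the card in by hand, swing both its levers fully shut so that they draw it fully home, level like its neighbour. Be gentle: never force the card or its levers, do not lean on the neighbouring card, leave the things on the counter where they are, and let go of everything at the end.

Things in the scene. Friction and masses are not known exactly. Their poses are not given: they have to be found in the camera images.
- card: Spare circuit card, upright in the rack. Board 144 mm wide (its y), 3 mm thick (its x), from 9 to 88 mm above the origin. Origin: centre of its underside; z up. Below the board two contact tongues, 40 mm wide at y = +46 and -46 mm, reach down to z = 0. Mass 0.28 to 0.45 kg. It starts 6 mm above the counter, held 40 mm deep by the rack's 5 mm wide slots.
- grip (a point): Centre of the black pull grip on the card's top edge, 100 mm above the card's origin. Grip block 10 mm thick (card's x: close across this), 26 mm wide (y), 24 mm tall (card z 88 to 112 mm). Fingers may straddle the board below it down to card z = 74 mm.
- heatsink (a point): Middle of the finned heat sink on the card's -x face, 13 mm out from the board and 47 mm above the card's origin; the sink is 100 mm wide, stands out to 22 mm and spans card z 24 to 70 mm. At the end it must be on the slot's -x side, as the neighbour's is.
- lever_a (a joint): Lever at the card's +y top corner. 0 rad: fully shut, handle level along the card's top edge, on a hard stop. 1.16 rad: fully open, handle up and leaning inward; starts 0 to 0.1 rad short of that. Stiff: it stays where left (about 4 N at its end turns it). In the slot, with the card on the connectors, from 0.45 rad down it draws its side of the card in; its end then needs 9 to 17 N.
- lever_b (a joint): The same lever mirrored, at the card's -y top corner; same values. The card tips in its plane if one side is drawn far ahead of the other: bring both levers down to about 0.5 rad, then shut them by turns or together. Shutting one can lift the other's handle by a mm: press each onto its stop once more at the end.
- pin_a (a point): Pin on which lever_a turns, along the card's x; at card y = +67 mm, z = 84 mm. Handle, shut: from the pin 42 mm inward, its level upper face 12 mm above the pin, 6 mm thick, 9 mm wide in x. Toe: 20 mm outward from the pin when shut, pointing down along the board when open.
- pin_b (a point): Pin of lever_b, at card y = -67 mm, z = 84 mm; the lever is the mirror image of lever_a.
- lever_a_pad (a point): Where to push lever_a: on the outer (shut: upper) face of its handle, 4 mm from the end. Shut, it lies 38 mm inward (card -y) and 12 mm above the pin; it turns with the lever. Push square to the handle.
- lever_b_pad (a point): Where to push lever_b: likewise; shut, 38 mm inward (card +y) and 12 mm above its pin.
- slot: The empty slot in the open chassis (fixed). Origin on the counter, midway between its two upright channel guides; x across the card, y from guide to guide, z up. Channels 4 mm wide in x for the 3 mm board, 147 mm apart between their backs, straight up to z = 70 mm. The card is home when its origin is 11.5 mm above this one, with both levers shut.
- guide_mouth (a point): Middle between the flared upper ends of the two guides, z = 76 mm; the flares are only 7.5 mm wide in x and 149 mm apart in y here, and narrow to the channels over 6 mm. The board's lower edge enters them when the card's origin is 67 mm above the slot's; if it lands on a rim, feel for the channel a few mm to either side.
- connectors (a point): Middle between the mouths of the slot's two edge connectors, z = 20 mm. The tongues go 2 to 4 mm in, not the same each time nor on both sides, before they meet the contacts (card's origin 16 to 18 mm above the slot's): feel for it. From there each connector resists with about 24 N all the way home, and does not spring back.
- lip_a (a point): Inner lower edge of the rail's lip on the slot's +y side, 81 mm from the slot's middle, z = 97.5 mm; lever_a's toe goes under it as the lever is shut. The rail runs along x; it is 15 mm wide, its top at z = 102 mm.
- lip_b (a point): The same on the slot's -y side, for lever_b.
- neighbour: The neighbouring slot (fixed), 64 mm to the +x or the -x side of the empty one, with an equal card fully seated, levers shut: how the job looks when done. Origin as for the slot. Its grip reaches z = 124 mm.
- rack: Black card rack (fixed), 75 x 186 mm, 46 mm tall, with three slots; the card stands in the middle one. Origin: centre of its underside.
- mug: White mug, 72 mm across, 85 mm tall, bystander. Origin: centre of its underside.
- jug: Steel milk cup, 76 mm across, 100 mm tall, bystander. Origin: centre of its underside.
- screwdriver: Screwdriver lying on the counter, bystander. Origin under its middle.
- tamper: Steel tamper, 58 mm across, 82 mm tall, bystander. Origin: centre of its underside.
Things that resemble listed ones, but are neither listed nor needed, are in the scene too. What is shaped like the card but green or pink is not meant.

How it is judged (in metres and radians):
On the way:
1. the card stands in both guides of the empty slot, resting on the connectors, with both its levers still open (z of card in the frame of slot between 0.0145 and 0.02 m and horizontal distance between card and slot below 0.006 m and value of joint each of lever_a, lever_b above 0.6 rad), for 0.2 s.
At the end, for the whole second after the job is handed in: The card is in the empty slot, drawn home (origin no more than 13 mm above the slot's, within 6 mm sideways, within 0.03 rad of upright), heat sink on the slot's -x side, both levers shut to below 0.03 rad, card at rest and released (z of card in the frame of slot below 0.013 m and horizontal distance between card and slot below 0.006 m and angle between the z axis of card and the z axis of slot, either way round below 0.03 rad and x of heatsink in the frame of slot below 0 m and value of joint each of lever_a, lever_b below 0.03 rad and linear speed of card below 0.02 m/s); the robot touches nothing.
It fails at once if the card is pushed into the connectors by hand, its levers still open (z of card in the frame of slot below 0.014 m and horizontal distance between card and slot below 0.01 m and value of joint each of lever_a, lever_b above 0.6 rad).
It fails at once if the card is forced against the slot with more than 50 N while its levers are open, or more than 80 N at any time ((contact force between card and slot above 50 N and value of joint each of lever_a, lever_b above 0.6 rad) or contact force between card and slot above 80 N).
It fails at once if the card drops onto the connectors (linear speed of card above 0.15 m/s and z of card in the frame of slot below 0.05 m and horizontal distance between card and slot below 0.01 m).
It fails at once if the neighbouring card is leaned on with more than 15 N (contact force between any of the fingers, the arm, card and neighbour above 15 N).
It fails at once if a bystander is moved by more than 30 mm (distance of any of mug, jug, screwdriver, tamper from where it was at the start of the episode above 0.03 m).
It also fails if it takes over 72 s, if anything falls off the work surface, if the arm or the gripper's body presses on something with over 40 N, if the wrist force passes 120 N, or if a joint passes its speed limit or range.

## Robot

A 6-joint arm with a two-finger parallel gripper is mounted at the origin on the work surface. World frame = base frame: x ahead of the robot, y to its left, z up, the work surface at z = 0. Lengths are in mm, angles in degrees, forces in N, time in s.
With the tool pointing down it reaches from about 300 to 850 mm from the base axis. Payload 4.2 kg.
Tool frame: the origin (TCP) lies midway between the tips of the shut fingers; the grasp point (between the pads) lies 19 mm behind it (env.grasp_offset is the distance from the TCP to the grasp point, in mm); z points along the fingers, y is the line along which they close (so a half turn about z gives the same grasp; the last joint's range is limited). The gripper opens to 91 mm and grips with 3 to 60 N. Pads are 32 mm wide; open, the fingers measure 118 mm over their backs; the gripper's body (76 mm by 178 mm) begins 60 mm behind the grasp point.
Start: joints at [76.031, 18.312, 89.639, -0, 72.044, -1.146], TCP at [127.615, 560.679, 184.076] pointing down, gripper open.
Joint ranges: [-177.97, 177.97], [-48.28, 115.42], [12.27, 149.76], [-77.06, 257.06], [2.81, 150.46], [-146.56, 146.56]. Speed limits (degrees/s): [147.25, 147.25, 180, 180, 180, 180].

## Interface

Orientations are given as [roll, pitch, yaw] about the fixed x, y, z axes, in that order (R = Rz(yaw) Ry(pitch) Rx(roll)).
In Python, from workcell import env, optics gives the robot as it stands. The module is installed in compiled form; this text tells all that it offers.
- The arm moves only by the tool send_rows, never from a script. Its argument "targets" is a list that holds one entry, the list of rows, each a list of 7 numbers: the turn, a rotation vector about the world's x, y, z scaled (see below), then the shift along the world's x, y, z scaled (see below), then the closure, from -1 (fully open) to 1 (shut). In form: [[[rx, ry, rz, x, y, z, gripper], ...]]. A call has 1 to 12 rows; each row shifts and turns the commanded pose from where the row before left it; what a row does not reach is not made up. The controller multiplies each number of a shift by 0.2 m and each number of a turn by pi/2 rad. A row lasts 1/10 s, in which the tool goes at most 50 mm and 8.59 degrees, less where a joint would pass 70% of its speed; a pose out of reach is approached as far as the arm can. A call with a number of a shift or a turn outside -1 to 1 is refused whole. A call with a gripper value outside its range is refused whole. The fingers move at their own pace and stop on an object; "grip_force" is the grip in N (left out, the last holds). Time passes only in rows, so rows that do not move let the fingers close. It gives the time, the measured TCP pose, the force, the opening and the grip force at its end, in the units of the state.
- env.state(): the state, without advancing time (a new reading comes with each control period).
- optics.grab_frame(name): name is "side" or "top"; returns (picture, depth): 384x512x3 uint8, red, green, blue; 384x512 float32, mm along the optical axis (not along the pixel's ray), 0 where there is no reading.
- optics.camera_info(name): a dict with "camera_matrix" (3x3 intrinsics, pixels), "R" (3x3) and "t" (3): a world point X has camera coordinates R X + t. Camera axes: x right, y down, z forward; pixel columns grow to the right and rows downward; lengths in mm; the calibration is good to about 2 mm. A picture is of the moment at which its call begins. camera_info takes no time and is no camera call.
- env.job_done(): hands the job in; it is judged then, once.
Trained networks look in the newest picture that a camera, given by its name, has taken for a name from the list of things; names that differ only in an ending like _2 or _b are one class to them, and where a whole thing is asked for, a point or a joint stands for the part that bears it (a point fixed in the world has none). Each returns a list of dicts, best first, with "conf" (0 to 1); they miss things now and then, are a little off and sometimes report something else, mostly with a low value. They report only what shows in the picture. A call takes as long as a camera call. They do not tell look-alikes from the thing itself.
- optics.silhouettes(camera, name): "mask" (384x512 bool, what is visible of it) and "at" ([column, row] in pixels, amid what is visible of it).
- optics.place_of(camera, name): "at" ([column, row] in pixels: a listed point, or the origin of a listed thing).
The state is a dict: "time_s": time; "qpos": joint angles; "qvel": joint speeds; "effort": joint torques, N m; "ee_pos": TCP position; "ee_rot": TCP orientation; "force": force on the tool from outside, world axes, zero at the start; "torque": the same for the moment, N m; "gripper_width": finger opening in mm; "gripper_force": force on a finger pad.
Only numpy, scipy, OpenCV 4.12 (cv2) and the standard library are available. Lean on these libraries where they do the work, as an engineer would, in place of code of your own. Each camera call takes 0.05 s, during which the arm holds its last target. There are 200 camera calls.

## Working session

There is one attempt and no reset: what is moved stays moved. The work goes in short steps, Python scripts to look and compute and a tool call to move; the robot and the scene stay as the last step left them, time stands still between calls to the robot, and variables do not carry over. Pictures are saved under pics/ and viewed, at most 10 in all, crops included, and the job is handed in when it is done.

Besides the shell and the picture viewer there is one more tool, called after "Request:" as name(argument=value, ...), one argument or row to a line, values as JSON. send_rows: Moves the arm, as the interface text tells. Its arguments: {"type":"object","properties":{"targets":{"type":"array"},"grip_force":{"type":"number"}},"required":["targets"]}

```bash
mkdir -p pics
cat > h.py <<'E'
import numpy as np, cv2
from workcell import env, optics
def cam(n):
    c=optics.camera_info(n); return np.array(c["camera_matrix"]),np.array(c["R"]),np.array(c["t"])
def world(n,px,d):
    K,R,t=cam(n); px=np.atleast_2d(px).astype(float); d=np.atleast_1d(d)
    c=np.c_[px,np.ones(len(px))]@np.linalg.inv(K).T*d[:,None]
    return (c-t)@R
def onz(n,px,z):
    K,R,t=cam(n); r=R.T@np.linalg.inv(K)@np.r_[px,1]; o=-R.T@t
    return o+r*(z-o[2])/r[2]
def proj(n,X):
    K,R,t=cam(n); c=K@(R@np.asarray(X)+t); return c[:2]/c[2]
def save(n,f,crop=None,s=1):
    im,d=optics.grab_frame(n); o=im[:,:,::-1]
    if crop: o=o[crop[1]:crop[3],crop[0]:crop[2]]
    cv2.imwrite(f,cv2.resize(o,None,fx=s,fy=s,interpolation=cv2.INTER_CUBIC)); return im,d
E
python3 - <<'E'
from h import *
a,_=save("top","pics/t.png"); b,_=save("side","pics/s.png")
cv2.imwrite("pics/b.png",cv2.resize(np.vstack([a,b])[:,:,::-1],None,fx=.78,fy=.78))
for n in("top","side"):
    K,R,t=cam(n); print(n,-R.T@t,R[2],K[0,0])
    for o in["card","grip","heatsink","slot","guide_mouth","connectors","lip_a","neighbour","rack","pin_a","mug","jug","tamper","screwdriver"]:
        print(o,[(np.round(q["at"]).tolist(),round(q["conf"],2)) for q in optics.place_of(n,o)])
print(env.state())
E
```

```text
top [ 403.13451017   25.33822388 1392.94730865] [ 0.10488335  0.01402629 -0.99438561] 498.2482024092052
card [([123.0, 292.0], 0.93), ([271.0, 283.0], 0.72), ([193.0, 207.0], 0.57), ([212.0, 199.0], 0.35)]
grip [([242.0, 258.0], 0.94), ([143.0, 260.0], 0.9), ([188.0, 200.0], 0.76), ([340.0, 215.0], 0.54)]
heatsink [([190.0, 207.0], 0.79), ([135.0, 279.0], 0.74), ([257.0, 273.0], 0.59), ([212.0, 200.0], 0.47)]
slot [([334.0, 219.0], 0.96), ([162.0, 205.0], 0.49)]
guide_mouth [([342.0, 218.0], 0.71)]
connectors [([340.0, 224.0], 0.69), ([194.0, 206.0], 0.16)]
lip_a [([373.0, 224.0], 0.86), ([314.0, 213.0], 0.74), ([208.0, 202.0], 0.57)]
neighbour [([341.0, 198.0], 0.79)]
rack [([191.0, 207.0], 0.67), ([340.0, 221.0], 0.62), ([376.0, 290.0], 0.39)]
pin_a [([232.0, 284.0], 0.91), ([162.0, 276.0], 0.83), ([166.0, 207.0], 0.77), ([261.0, 242.0], 0.77), ([202.0, 264.0], 0.72), ([376.0, 288.0], 0.71), ([121.0, 255.0], 0.57)]
mug [([218.0, 116.0], 0.62)]
jug [([164.0, 136.0], 0.86), ([166.0, 207.0], 0.27)]
tamper [([375.0, 286.0], 0.93), ([214.0, 201.0], 0.57), ([166.0, 208.0], 0.38), ([337.0
[... 1128 characters left out ...]
, ([282.0, 176.0], 0.6)]
{'time_s': 1.5, 'qpos': array([ 7.60340631e+01,  1.83117486e+01,  8.96388595e+01,  6.25472272e-04,
        7.20434941e+01, -1.14602754e+00]), 'qvel': array([ 0.03946962,  0.03094179,  0.10945288,  0.0174805 , -0.02399786,
        0.02074647]), 'effort': array([ 1.25825321e-03, -4.12340140e+01, -2.32229912e+01,  7.29518523e-02,
        3.75101937e-02, -3.84658406e-06]), 'ee_pos': array([127.58755735, 560.69024405, 184.07839937]), 'ee_rot': array([ 1.79994092e+02, -4.76947857e-04,  1.67179898e+02]), 'force': array([ 0.2103011 , -0.84395309,  0.22009154]), 'torque': array([-0.03602939, -0.00781075, -0.0333778 ]), 'gripper_force': 0.0, 'gripper_width': 91.12796842255034}
```

View pics/b.png

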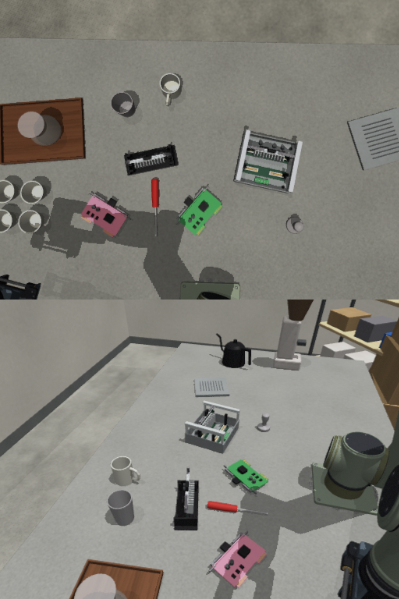

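Run:
```python
from h import *
a=cv2.imread("pics/t.png"); b=cv2.imread("pics/s.png")
def c(im,x,y,w,h): return cv2.resize(im[y:y+h,x:x+w],(400,300),interpolation=cv2.INTER_CUBIC)
cv2.imwrite("pics/m.png",np.vstack([np.hstack([c(a,146,172,92,69),c(a,290,150,112,84)]),np.hstack([c(b,190,205,100,75),c(b,222,125,100,75)])]))
cv2.imwrite("pics/m.png",np.vstack([np.hstack([c(a,146,172,92,69),c(a,290,155,120,90)]),np.hstack([c(b,185,208,100,75),c(b,222,125,100,75)])]))
```

```text
(no output)
```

View pics/m.png

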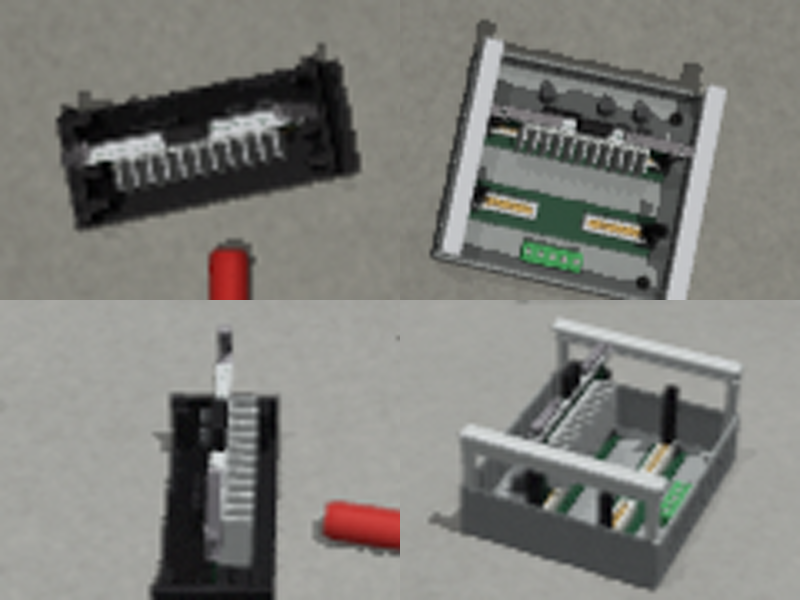

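```bash
cat >> h.py <<'E'
def cloud(n,box=None):
    im,d=optics.grab_frame(n); v,u=np.nonzero(d>0)
    if box: m=(u>=box[0])&(u<box[2])&(v>=box[1])&(v<box[3]); u,v=u[m],v[m]
    P=world(n,np.c_[u,v],d[v,u]); return P,im[v,u].astype(int),np.c_[u,v]
def rect(P):
    (c,s,a)=cv2.minAreaRect(P[:,:2].astype(np.float32)); return np.round(c,1),np.round(s,1),round(a,1)
E
python3 - <<'E'
from h import *
C={n:cloud(n) for n in("top","side")}
for n in C:
    P,c,u=C[n]
    print(n,"floor z",np.median(P[:,2][(abs(P[:,2])<15)]), "all", np.percentile(P[:,2],[5,50]))
    # rack region
    o=world(n,[[0,0]],[1]) 
    rc=onz(n,[191,200],90) if n=="top" else onz(n,[243,240],90)
    print("rc",rc)
    r=P[(np.hypot(*(P[:,:2]-onz("top",[191,200],90)[:2]).T)<110)]
    for lo,hi in((35,60),(75,90),(90,100),(100,113),(113,125),(125,150)):
        q=r[(r[:,2]>lo)&(r[:,2]<hi)]; print(lo,hi,len(q),rect(q) if len(q)>3 else "", np.round(np.mean(q,0),1) if len(q) else "")
    s=P[(np.hypot(*(P[:,:2]-onz("top",[343,205],90)[:2]).T)<150)]
    print("chassis")
    for lo,hi in((15,30),(60,80),(80,94),(94,99),(99,106),(106,118),(118,130)):
        q=s[(s[:,2]>lo)&(s[:,2]<hi)]; print(lo,hi,len(q),rect(q) if len(q)>3 else "", np.round(np.mean(q,0),1) if len(q) else "")
    q=s[(s[:,2]>106)&(s[:,2]<130)]; print(np.round(q,0).tolist()[:25])
E
```

```text
top floor z 0.3627031656918108 all [-7.51977737e+02  6.25760036e-02]
rc [529.75117989 215.59121675  90.        ]
35 60 323 (array([523.9, 220.7]), array([ 75., 163.]), 13.1) [519.1 219.5  46. ]
75 90 64 (array([513.9, 210.6]), array([ 22.4, 135.6]), 11.4) [514.3 214.   79.8]
90 100 138 (array([521.8, 219.9]), array([ 10.2, 155.8]), 13.2) [520.6 222.5  94.5]
100 113 24 (array([520.4, 218.4]), array([  7.8, 149.5]), 12.9) [523.5 203.  107. ]
113 125 52 (array([521.3, 219.6]), array([  9.4, 138.2]), 13.3) [521.9 216.7 118.4]
125 150 23 (array([520.7, 219.5]), array([  7.9, 128. ]), 12.9) [520.1 223.2 129.4]
chassis
15 30 515 (array([ 521.3, -186.2]), array([193.3, 174.4]), 78.9) [ 515.8 -193.6   20.9]
60 80 236 (array([ 523.3, -177.5]), array([173.4, 166.3]), 78.9) [ 538.1 -191.5   72.2]
80 94 87 (array([ 518.8, -185.5]), array([196.2, 157.3]), 77.0) [ 540.3 -173.    83.6]
94 99 142 (array([ 523.2, -187.1]), array([192.9, 168.2]), 78.8) [ 534.1 -187.2   97.3]
99 106 728 (array([ 522.1, -186.9]), array([192.9, 171.1]), 78.8) [ 524.6 -188.7  102.4]
106 118 153 (array([ 520.8, -187. ]), ar
[... 1869 characters left out ...]
83.8  108.8]
118 130 18 (array([ 554.4, -189.1]), array([22.2,  9.7]), 84.8) [ 554.3 -189.2  122.1]
[[546.0, -258.0, 108.0], [543.0, -260.0, 107.0], [544.0, -252.0, 108.0], [541.0, -255.0, 107.0], [546.0, -243.0, 110.0], [543.0, -243.0, 110.0], [549.0, -240.0, 106.0], [545.0, -239.0, 108.0], [542.0, -242.0, 107.0], [551.0, -233.0, 107.0], [547.0, -231.0, 108.0], [557.0, -200.0, 123.0], [554.0, -200.0, 123.0], [550.0, -200.0, 124.0], [559.0, -193.0, 123.0], [555.0, -191.0, 125.0], [553.0, -199.0, 120.0], [550.0, -199.0, 121.0], [548.0, -220.0, 108.0], [557.0, -183.0, 126.0], [554.0, -188.0, 123.0], [552.0, -193.0, 120.0], [549.0, -194.0, 120.0], [547.0, -215.0, 107.0], [559.0, -180.0, 123.0]]
```

Request:
send_rows(
  targets=[
    [[0,0,-0.0594,0.164,-0.1417,0,-1],[0,0,-0.0594,0.164,-0.1417,0,-1],[0,0,-0.0594,0.164,-0.1417,0,-1],[0,0,-0.0594,0.164,-0.1417,0,-1],[0,0,-0.0594,0.164,-0.1417,0,-1],[0,0,-0.0594,0.164,-0.1417,0,-1],[0,0,-0.0594,0.164,-0.1417,0,-1],[0,0,-0.0594,0.164,-0.1417,0,-1],[0,0,-0.0594,0.164,-0.1417,0,-1],[0,0,-0.0594,0.164,-0.1417,0,-1],[0,0,-0.0594,0.164,-0.1417,0,-1],[0,0,-0.0594,0.164,-0.1417,0,-1]],
  ],
)

```text
time_s: 2.8
ee_pos: [522.4, 219.3, 184.2]
ee_rot: [180.0, -0.0, 102.8]
force: [0.7, 0.8, 0.2]
gripper_width: 90.9
gripper_force: 0.0
```

Request:
send_rows(
  targets=[
    [[0,0,0,0,0,0,-1],[0,0,0,0,0,0,-1]],
  ],
  grip_force=25,
)

```text
time_s: 3.0
ee_pos: [521.4, 220.0, 183.8]
ee_rot: [-180.0, -0.0, 102.9]
force: [0.2, 0.6, -0.6]
gripper_width: 91.3
gripper_force: 0.0
```

Request:
send_rows(
  targets=[
    [[0,0,0,0,0.003,-0.125,-1],[0,0,0,0,0,-0.125,-1],[0,0,0,0,0,-0.125,-1],[0,0,0,0,0,-0.125,-1],[0,0,0,0,0,0,0],[0,0,0,0,0,0,0.5],[0,0,0,0,0,0,1],[0,0,0,0,0,0,1],[0,0,0,0,0,0,1],[0,0,0,0,0,0,1],[0,0,0,0,0,0,1],[0,0,0,0,0,0,1]],
  ],
  grip_force=25,
)

```text
time_s: 4.2
ee_pos: [521.3, 221.1, 84.2]
ee_rot: [180.0, -0.0, 103.0]
force: [0.3, -0.1, 0.5]
gripper_width: 30.3
gripper_force: 0.0
```

Request:
send_rows(
  targets=[
    [[0,0,0,0,0,0,1],[0,0,0,0,0,0,1],[0,0,0,0,0,0,1],[0,0,0,0,0,0,1],[0,0,0,0,0,0,1]],
  ],
  grip_force=40,
)

```text
time_s: 4.7
ee_pos: [521.3, 221.2, 84.0]
ee_rot: [180.0, 0.0, 103.0]
force: [0.1, 0.3, -0.7]
gripper_width: 9.4
gripper_force: 40.0
```

Request:
send_rows(
  targets=[
    [[0,0,0,0,0,0.03,1],[0,0,0,0,0,0.06,1],[0,0,0,0,0,0.09,1],[0,0,0,0,0,0.12,1],[0,0,0,0,0,0.12,1],[0,0,0,0,0,0.12,1],[0,0,0,0,0,0.06,1],[0,0,0,0,0,0.02,1],[0,0,0,0,0,0,1]],
  ],
)

```text
time_s: 5.6
ee_pos: [520.9, 221.1, 208.0]
ee_rot: [-180.0, 0.0, 103.0]
force: [0.2, 0.1, -4.4]
gripper_width: 8.8
gripper_force: 40.0
```

Request:
send_rows(
  targets=[
    [[0,0,-0.0223,-0.0124,-0.06,0,1],[0,0,-0.0223,-0.0124,-0.12,0,1],[0,0,-0.0223,-0.0124,-0.19,0,1],[0,0,-0.0223,-0.0124,-0.2,0,1],[0,0,-0.0223,-0.0124,-0.2,0,1],[0,0,-0.0223,-0.0124,-0.2,0,1],[0,0,-0.0223,-0.0124,-0.2,0,1],[0,0,-0.0223,-0.0124,-0.2,0,1],[0,0,-0.0223,-0.0124,-0.2,0,1],[0,0,-0.0223,-0.0124,-0.2,0,1],[0,0,-0.0223,-0.0124,-0.155,0,1],[0,0,-0.0223,-0.0124,-0.08,0,1]],
  ],
)

```text
time_s: 6.8
ee_pos: [489.6, -182.8, 206.7]
ee_rot: [-179.8, 0.1, 78.6]
force: [0.5, 0.5, -3.5]
gripper_width: 8.8
gripper_force: 40.0
```

Request:
send_rows(
  targets=[
    [[0,0,0,0,0,0,1],[0,0,0,0,0,0,1],[0,0,0,0,0,0,1],[0,0,0,0,0,0,1]],
  ],
)

```text
time_s: 7.2
ee_pos: [491.3, -178.9, 207.9]
ee_rot: [-180.0, -0.0, 79.0]
force: [-0.1, -0.2, -4.6]
gripper_width: 9.2
gripper_force: 40.0
```

Run:
```python
from h import *
s=env.state(); print(s["ee_pos"],s["ee_rot"],s["force"])
a=np.radians(-11.1); ax=np.array([np.cos(a),np.sin(a)]); ay=np.array([-np.sin(a),np.cos(a)])
T=s["ee_pos"]
for n in("top","side"):
    im,d=save(n,f"pics/{n}2.png"); v,u=np.nonzero(d>0); P=world(n,np.c_[u,v],d[v,u]); 
    L=np.c_[(P[:,:2]-T[:2])@np.c_[ax,ay],P[:,2]]
    # card tongues/board bottom, heat sink
    m=(abs(L[:,0])<40)&(abs(L[:,1])<85)&(L[:,2]>115)&(L[:,2]<270)
    for lo,hi in((125,145),(145,200),(200,216),(216,226),(226,240),(240,262)):
        q=L[m&(L[:,2]>lo)&(L[:,2]<hi)&(abs(L[:,0])<8)]
        if len(q)>3: print(n,lo,hi,len(q),"min/max y",np.round(np.percentile(q[:,1],[0,3,97,100]),1),"x",np.round(np.percentile(q[:,0],[3,50,97]),1),"fit slope deg",np.degrees(np.polyfit(q[:,1],q[:,0],1)[0]).round(2))
    # rails
    for sg in(1,-1):
        q=L[(abs(L[:,2]-102)<3)&(sg*L[:,1]>70)&(sg*L[:,1]<105)&(abs(L[:,0]-20)<75)]
        if len(q)>20:
            print(n,"rail",sg,len(q),"y 2,50,98",np.round(np.percentile(q[:,1],[2,50,98]),1),"slope",np.degrees(np.polyfit(q[:,0],q[:,1],1)[0]).round(2))
    q=L[(abs(L[:,0]-64)<9)&(abs(L[:,1])<17)&(L[:,2]>116)&(L[:,2]<129)]
    print(n,"neigh grip",len(q),np.round(np.percentile(q,[3,50,97],axis=0),1).tolist())
    q=L[(abs(L[:,0]-64)<9)&(abs(L[:,1])<62)&(L[:,2]>104)&(L[:,2]<112)]
    print(n,"neigh levers",len(q),np.round(np.percentile(q,[3,50,97],axis=0),1).tolist(),np.degrees(np.polyfit(q[:,1],q[:,0],1)[0]).round(2))
b=cv2.imread("pics/side2.png")[75:225,190:390]; c=cv2.imread("pics/top2.png")[120:270,250:450]
cv2.imwrite("pics/m2.png",np.vstack([cv2.resize(b,(533,300),interpolation=2) if 0 else cv2.resize(b,(400,300),interpolation=2),cv2.resize(c,(400,300),interpolation=2)]))
```

```text
[ 491.31224137 -178.85196822  207.88325581] [-1.79973709e+02 -1.79116051e-02  7.90134687e+01] [-0.12668687 -0.23279787 -4.62503513]
top 125 145 4 min/max y [51.8 51.9 63.8 64. ] x [0.6 0.9 1.2] fit slope deg 2.17
top 145 200 34 min/max y [19.1 19.3 75.7 76.3] x [-7.7 -4.5  1.1] fit slope deg 4.8
top 200 216 21 min/max y [22.1 24.2 68.9 71.3] x [-6.  -3.7  5.4] fit slope deg -1.09
top 216 226 52 min/max y [24.  24.7 76.3 77. ] x [-5.1 -1.   3.9] fit slope deg -1.06
top 226 240 16 min/max y [65.3 65.5 74.5 74.9] x [-5.1 -1.1  2.6] fit slope deg 13.17
top 240 262 24 min/max y [53.5 53.9 64.7 64.9] x [-5.3 -1.5  2.2] fit slope deg -0.66
top rail 1 254 y 2,50,98 [79.3 86.9 94. ] slope -0.17
top rail -1 41 y 2,50,98 [-97.7 -92.3 -82.6] slope 11.78
top neigh grip 9 [[61.6, 5.2, 119.1], [64.2, 7.8, 122.1], [66.9, 10.6, 125.0]]
top neigh levers 53 [[59.5, 18.1, 104.8], [63.9, 41.7, 107.1], [68.1, 60.8, 110.0]] 1.31
side 125 145 21 min/max y [31.6 32.  70.2 71.2] x [0.7 2.3 3.9] fit slope deg 0.77
side 145 200 131 min/max y [-72.6 -50.7  73.2  76.2] x [-7.3 -1.   3.2] fit slope deg 1.6
side 200 216 71 min/max y [-71.8 -68.1  75.1  76.2] x [-4.5 -0.3  4.1] fit slope deg 0.54
side 216 226 75 min/max y [-71.3 -70.1  76.2  77.3] x [-4.3 -1.1  5.5] fit slope deg 0.39
side 226 240 38 min/max y [-66.1 -65.4  72.6  73.9] x [-4.5 -0.5  4.7] fit slope deg 0.9
side 240 262 67 min/max y [-63.5 -61.2  64.   65.9] x [-5.   2.8  6.8] fit slope deg -0.22
side rail 1 163 y 2,50,98 [78.  88.3 97.1] slope -0.05
side rail -1 77 y 2,50,98 [-97.9 -87.9 -79.7] slope 0.79
side neigh grip 21 [[59.8, -9.4, 116.6], [62.7, 4.0, 121.2], [68.9, 12.4, 124.7]]
side neigh levers 48 [[59.9, -54.1, 104.4], [63.4, 8.7, 106.9], [68.2, 58.6, 110.6]] 0.49
```

View pics/m2.png

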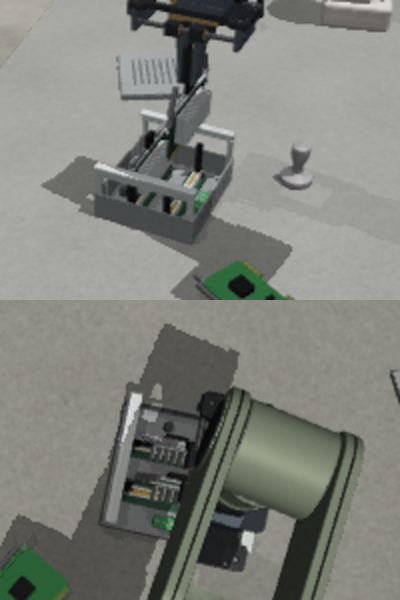

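Request:
send_rows(
  targets=[
    [[0,0,0,-0.003,-0.016,0,1],[0,0,0,0,0,-0.08,1],[0,0,0,0,0,-0.08,1],[0,0,0,0,0,-0.06,1],[0,0,0,0,0,-0.04,1],[0,0,0,0,0,-0.02,1],[0,0,0,0,0,0,1],[0,0,0,0,0,0,1]],
  ],
)

```text
time_s: 8.1
ee_pos: [491.1, -183.1, 152.5]
ee_rot: [180.0, 0.0, 78.9]
force: [-1.0, -0.1, -3.6]
gripper_width: 8.8
gripper_force: 39.9
```

```bash
cat > m.py <<'E'
from h import *
s=env.state(); print(s["time_s"],s["ee_pos"],s["ee_rot"],s["force"],s["torque"])
a=np.radians(-11.1); ax=np.array([np.cos(a),np.sin(a)]); ay=np.array([-np.sin(a),np.cos(a)])
T=s["ee_pos"]
im,d=optics.grab_frame("side"); v,u=np.nonzero(d>0); P=world("side",np.c_[u,v],d[v,u])
L=np.c_[(P[:,:2]-T[:2])@np.c_[ax,ay],P[:,2]]; z0=T[2]-78
for lo,hi in((2,22),(70,86),(86,96),(96,110),(110,132)):
    q=L[(abs(L[:,0])<8)&(abs(L[:,1])<80)&(L[:,2]>z0+lo)&(L[:,2]<z0+hi)]
    print(lo,hi,len(q),np.round(np.percentile(q[:,1],[0,2,98,100]),1),np.round(np.percentile(q[:,0],[3,50,97]),1))
q=L[(abs(L[:,0])<8)&(abs(L[:,1])<80)&(L[:,2]>z0+100)&(L[:,2]<z0+150)]
for sg in(1,-1): k=q[sg*q[:,1]>30]; print("lever top z0+",np.round(np.percentile(k[:,2],[97])-z0,1) if len(k) else None)
for sg in(1,-1):
    for n,(lo,hi) in(("rail",(99,105)),):
        q=L[(L[:,2]>lo)&(L[:,2]<hi)&(sg*L[:,1]>70)&(sg*L[:,1]<105)&(abs(L[:,0]-30)<80)]
        print(n,len(q),np.round(np.percentile(q[:,1],[2,50,98]),1))
cv2.imwrite("pics/x.png",cv2.resize(im[100:200,215:335,::-1],(720,600),interpolation=2))
E
python3 m.py
```

```text
8.1 [ 491.1312271  -183.11084632  152.52573076] [1.79956638e+02 7.20471713e-03 7.89412483e+01] [-1.0338138  -0.11900937 -3.62809198] [-0.05191666  0.16424242 -0.03459431]
2 22 17 [31.1 32.4 69.2 70.4] [0.1 1.  2.5]
70 86 62 [-73.4 -69.1  75.7  76.2] [-5.1 -0.9  3.3]
86 96 74 [-76.4 -74.1  77.1  78.6] [-4.8 -1.8  4.3]
96 110 36 [-66.5 -66.4  72.7  73.5] [-4.8  0.2  5.8]
110 132 58 [-61.3 -60.7  67.4  68.4] [-6.4  1.3  7. ]
lever top z0+ [125.7]
lever top z0+ [126.2]
rail 190 [ 71.7  92.5 100.9]
rail 84 [-94.6 -84.1 -75.3]
```

View pics/x.png

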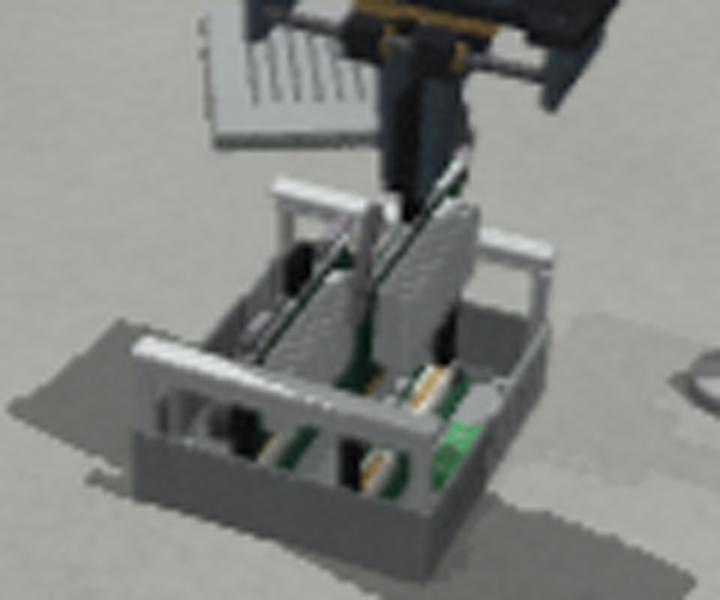

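Request:
send_rows(
  targets=[
    [[0,0,0,0,0,-0.015,1],[0,0,0,0,0,-0.015,1],[0,0,0,0,0,-0.015,1],[0,0,0,0,0,-0.01,1],[0,0,0,0,0,0,1]],
  ],
)

```text
time_s: 8.65
ee_pos: [492.1, -182.1, 142.5]
ee_rot: [179.8, -0.1, 78.9]
force: [-0.2, 5.0, 6.3]
gripper_width: 8.8
gripper_force: 40.0
```

Request:
send_rows(
  targets=[
    [[0,0,0,0,0,0.01,1],[0,0,0,0.0015,0.008,0,1],[0,0,0,0,0,-0.01,1],[0,0,0,0,0,-0.01,1],[0,0,0,0,0,0,1]],
  ],
)

```text
time_s: 9.15
ee_pos: [492.9, -180.3, 140.6]
ee_rot: [179.8, -0.1, 78.9]
force: [0.8, 6.7, 7.9]
gripper_width: 9.3
gripper_force: 40.0
```

Request:
send_rows(
  targets=[
    [[0,0,0,0.002,0.01,0,1],[0,0,0,0,0,0,1],[0,0,0,0,0,-0.01,1],[0,0,0,0,0,0,1]],
  ],
)

```text
time_s: 9.55
ee_pos: [493.6, -178.2, 138.7]
ee_rot: [179.7, -0.2, 78.9]
force: [1.8, 7.5, 9.3]
gripper_width: 9.3
gripper_force: 40.0
```

```bash
python3 m.py
python3 - <<'E'
from h import *
im=cv2.imread("pics/x.png"); cv2.imwrite("pics/x3.png",im)
E
```

```text
9.55 [ 493.63925807 -178.24112627  138.71437715] [ 1.79724982e+02 -1.56632226e-01  7.89142625e+01] [1.80163917 7.46679395 9.34212071] [ 0.83366619 -0.03823472  0.04160845]
2 22 12 [21.9 24.1 77.6 78.1] [-6.5 -2.3  2.7]
70 86 86 [-76.9 -71.3  75.3  78.5] [-6.6 -1.7  4. ]
86 96 50 [-79.7 -79.3  73.9  74.9] [-5.8 -3.3  3.3]
96 110 34 [-71.5 -71.4  70.8  71.5] [-4.9 -1.1  3.8]
110 132 55 [-64.4 -64.3  64.4  65. ] [-7.2  3.   6.7]
lever top z0+ [121.8]
lever top z0+ [124.4]
rail 173 [78.1 86.8 95.7]
rail 83 [-99.2 -88.4 -77.8]
```

View pics/x3.png

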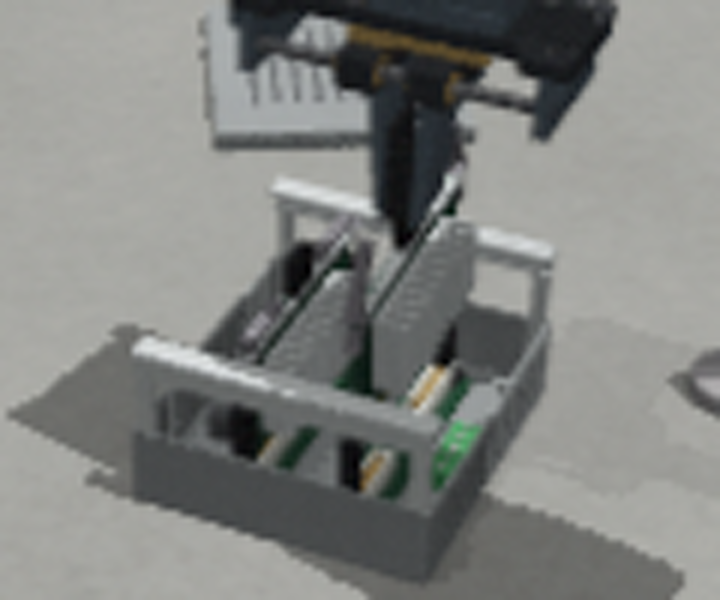

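```bash
cat > ov.py <<'E'
from h import *
import sys
def ov(f,S,C,yaw=-11.1,cz=None):
    im,d=optics.grab_frame("side"); z=8; x0,y0,x1,y1=228,118,312,192
    o=cv2.resize(im[y0:y1,x0:x1,::-1],None,fx=z,fy=z,interpolation=2)
    a=np.radians(yaw); R=np.array([[np.cos(a),-np.sin(a),0],[np.sin(a),np.cos(a),0],[0,0,1]])
    def L(O,pts,col):
        p=np.array([(proj("side",np.r_[O]+R@np.array(q))-[x0-.5,y0-.5])*z-.5 for q in pts])
        cv2.polylines(o,[np.round(p).astype(int)],False,col,1)
    for s in(1,-1):
        L(S,[(0,s*73.5,15),(0,s*73.5,70),(0,s*74.5,76)],(0,0,255))
        L(S,[(-35,s*81,102),(99,s*81,102)],(0,255,255)); L(S,[(-35,s*96,102),(99,s*96,102)],(0,255,255))
        L(S,[(64,s*13,124),(64,s*13,99.5)],(255,0,255))
    L(S,[(64,13,124),(64,-13,124)],(255,0,255))
    L(C,[(0,72,9),(0,72,88),(0,-72,88),(0,-72,9),(0,72,9)],(255,128,0))
    L(C,[(-22,50,24),(-22,50,70),(-22,-50,70),(-22,-50,24),(-22,50,24)],(0,255,0))
    cv2.imwrite(f,o)
E
python3 - <<'E'
from ov import *
s=env.state(); T=s["ee_pos"]; print(T)
a=np.radians(-11.1); ay=np.array([-np.sin(a),np.cos(a)]); 
S=np.r_[491.2,-179.6,0]
ov("pics/o1.png",S,np.r_[T[:2],T[2]-78])
E
```

```text
[ 493.64802408 -178.27659158  138.73979226]
```

View pics/o1.png

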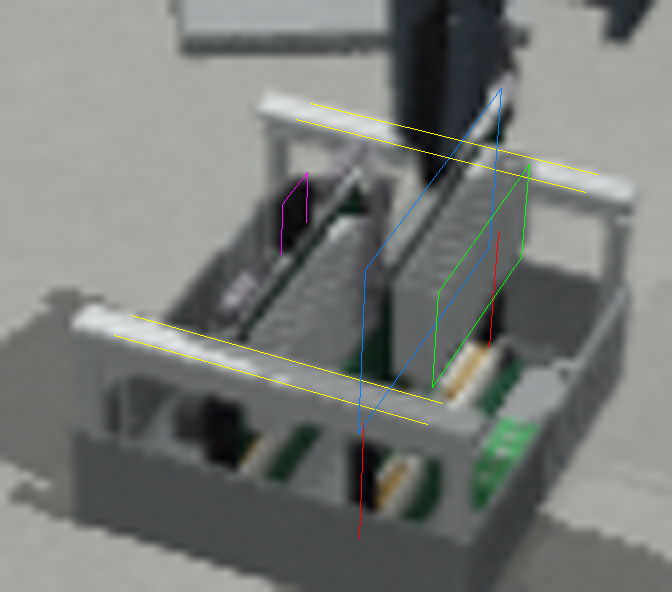

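Request:
send_rows(
  targets=[
    [[0,0,0,0,0,0.02,1],[0,0,0,0,0,0.04,1],[0,0,0,0,0,0.04,1],[0,0,0,0,0,0,1],[0,0,0,0,0,0,1]],
  ],
)

```text
time_s: 10.15
ee_pos: [491.4, -179.6, 156.9]
ee_rot: [-180.0, 0.0, 78.9]
force: [0.1, 0.6, -4.0]
gripper_width: 9.4
gripper_force: 40.0
```

```bash
python3 m.py
python3 - <<'E'
from ov import *
T=env.state()["ee_pos"]
ov("pics/o2.png",np.r_[491.2,-181,0],np.r_[T[:2],T[2]-78])
E
```

```text
10.15 [ 491.39348447 -179.58729202  156.94214843] [-1.79989410e+02  9.80376914e-03  7.89306505e+01] [ 0.11776927  0.63401381 -4.01945402] [-0.10094386  0.06460311 -0.05134895]
2 22 20 [26.1 26.3 68.4 69. ] [-2.3 -0.9 -0.1]
70 86 73 [-72.3 -69.9  76.6  77.8] [-6.6 -2.1  4.1]
86 96 69 [-76.2 -72.4  75.4  76.2] [-5.4 -2.2  3.9]
96 110 35 [-74.8 -73.9  71.6  72.4] [-4.7 -0.6  5.2]
110 132 63 [-64.7 -64.4  65.3  68.1] [-6.5  2.4  7.2]
lever top z0+ [122.2]
lever top z0+ [123.9]
rail 168 [79.4 89.2 97.2]
rail 83 [-96.6 -86.3 -78.2]
```

View pics/o2.png

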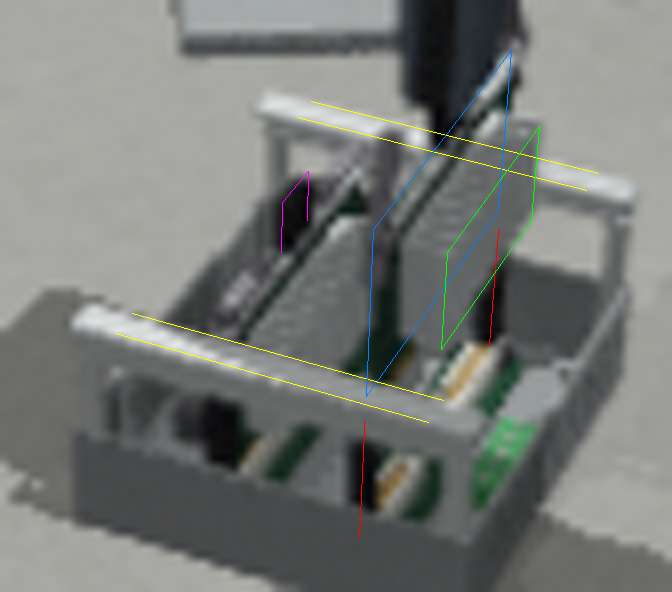

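Request:
send_rows(
  targets=[
    [[0,0,0,0,0.003,-0.03,1],[0,0,0,0,0,-0.02,1],[0,0,0,0,0,-0.015,1],[0,0,0,0,0,-0.01,1],[0,0,0,0,0,0,1]],
  ],
)

```text
time_s: 10.75
ee_pos: [491.4, -178.7, 141.6]
ee_rot: [-180.0, -0.0, 78.9]
force: [0.3, 0.7, -5.0]
gripper_width: 9.3
gripper_force: 40.0
```

Request:
send_rows(
  targets=[
    [[0,0,0,0,0,-0.01,1],[0,0,0,0,0,-0.01,1],[0,0,0,0,0,0,1]],
  ],
)

```text
time_s: 11.05
ee_pos: [491.5, -178.5, 137.9]
ee_rot: [-180.0, -0.0, 78.9]
force: [0.0, 1.7, -3.7]
gripper_width: 9.1
gripper_force: 40.0
```

Request:
send_rows(
  targets=[
    [[0,0,0,0.001,0.005,-0.01,1],[0,0,0,0,0,-0.015,1],[0,0,0,0,0,-0.015,1],[0,0,0,0,0,0,1]],
  ],
)

```text
time_s: 11.45
ee_pos: [491.4, -177.7, 129.5]
ee_rot: [-180.0, -0.0, 78.9]
force: [0.8, 0.5, -4.6]
gripper_width: 9.2
gripper_force: 40.0
```

Request:
send_rows(
  targets=[
    [[0,0,0,0,0,-0.02,1],[0,0,0,0,0,-0.02,1],[0,0,0,0,0,-0.02,1],[0,0,0,0,0,0,1]],
  ],
)

```text
time_s: 11.85
ee_pos: [491.4, -177.7, 117.3]
ee_rot: [-179.9, -0.0, 78.9]
force: [1.2, -0.0, -5.2]
gripper_width: 9.2
gripper_force: 40.0
```

Request:
send_rows(
  targets=[
    [[0,0,0,0,0,-0.02,1],[0,0,0,0,0,-0.02,1],[0,0,0,0,0,-0.02,1],[0,0,0,0,0,0,1]],
  ],
)

```text
time_s: 12.25
ee_pos: [491.5, -177.7, 105.4]
ee_rot: [-180.0, 0.0, 79.0]
force: [1.4, -0.3, -4.6]
gripper_width: 9.5
gripper_force: 40.0
```

Request:
send_rows(
  targets=[
    [[0,0,0,0,0,-0.01,1],[0,0,0,0,0,-0.01,1],[0,0,0,0,0,-0.005,1],[0,0,0,0,0,0,1]],
  ],
)

```text
time_s: 12.65
ee_pos: [491.7, -177.8, 100.9]
ee_rot: [-180.0, 0.0, 78.9]
force: [1.2, 0.6, -4.3]
gripper_width: 9.3
gripper_force: 40.0
```

Request:
send_rows(
  targets=[
    [[0,0,0,0,0,-0.005,1],[0,0,0,0,0,-0.005,1],[0,0,0,0,0,0,1]],
  ],
)

```text
time_s: 12.95
ee_pos: [491.7, -177.8, 99.0]
ee_rot: [180.0, 0.0, 78.9]
force: [1.3, 0.7, -4.6]
gripper_width: 9.1
gripper_force: 40.0
```

Request:
send_rows(
  targets=[
    [[0,0,0,0,0,-0.005,1],[0,0,0,0,0,-0.005,1],[0,0,0,0,0,0,1]],
  ],
)

```text
time_s: 13.25
ee_pos: [491.7, -177.8, 97.0]
ee_rot: [180.0, 0.0, 78.9]
force: [0.4, 0.4, -4.2]
gripper_width: 9.1
gripper_force: 40.0
```

Request:
send_rows(
  targets=[
    [[0,0,0,0,0,-0.005,1],[0,0,0,0,0,0,1]],
  ],
)

```text
time_s: 13.45
ee_pos: [492.0, -178.3, 96.5]
ee_rot: [179.9, 0.1, 79.0]
force: [-1.2, -1.1, -1.0]
gripper_width: 9.2
gripper_force: 40.0
```

Request:
send_rows(
  targets=[
    [[0,0,0,0,0,-0.004,1],[0,0,0,0,0,-0.002,1],[0,0,0,0,0,0,1]],
  ],
)

```text
time_s: 13.75
ee_pos: [492.6, -178.9, 96.1]
ee_rot: [179.8, 0.1, 79.0]
force: [-0.5, -2.4, 5.4]
gripper_width: 9.2
gripper_force: 40.0
```

Request:
send_rows(
  targets=[
    [[0,0,0,0,0,0.003,1],[0,0,0,0,0,0,1],[0,0,0,0,0,0,0.7],[0,0,0,0,0,0,0.45],[0,0,0,0,0,0,0.4],[0,0,0,0,0,0,0.4],[0,0,0,0,0,0,0.4]],
  ],
)

```text
time_s: 14.45
ee_pos: [491.6, -177.5, 95.2]
ee_rot: [-180.0, -0.0, 78.9]
force: [-0.2, -0.1, 0.8]
gripper_width: 27.2
gripper_force: 0.0
```

Released. Rise and check the card.

Request:
send_rows(
  targets=[
    [[0,0,0,0,0,0.06,0.4],[0,0,0,0,0,0.12,0.4],[0,0,0,0,0,0.2,0.4],[0,0,0,0,0,0.2,0.6],[0,0,0,0,0,0.1,1],[0,0,0,0,0,0,1],[0,0,0,0,0,0,1],[0,0,0,0,0,0,1],[0,0,0,0,0,0,1]],
  ],
)

```text
time_s: 15.35
ee_pos: [490.9, -177.5, 229.9]
ee_rot: [-179.8, -0.0, 78.9]
force: [-0.2, -0.0, 0.5]
gripper_width: 0.4
gripper_force: 0.0
```

```bash
cat > c.py <<'E'
from h import *
import sys
s=env.state(); print(s["time_s"],s["ee_pos"],s["ee_rot"][2])
a=np.radians(-11.1); ax=np.array([np.cos(a),np.sin(a)]); ay=np.array([-np.sin(a),np.cos(a)])
S=np.r_[491.4,-178.0]
im,d=optics.grab_frame("side"); v,u=np.nonzero(d>0); P=world("side",np.c_[u,v],d[v,u])
L=np.c_[(P[:,:2]-S)@np.c_[ax,ay],P[:,2]]
A=L[(abs(L[:,0])<9)&(abs(L[:,1])<79)&(L[:,2]>97)&(L[:,2]<155)]
for sg in(1,-1):
    q=A[(sg*A[:,1]>18)]; q=q[np.argsort(q[:,2])]
    print("side",sg,len(q)); print(np.round([np.r_[lo,len(k),k.mean(0)] for lo in range(97,155,6) for k in [q[(q[:,2]>=lo)&(q[:,2]<lo+6)]] if len(k)],1).tolist())
for nm,x in(("card",0),("neigh",64)):
    g=L[(abs(L[:,0]-x)<9)&(abs(L[:,1])<16)&(L[:,2]>110)&(L[:,2]<140)]
    if len(g): print(nm,"grip n",len(g),"y",np.percentile(g[:,1],[3,97]).round(1),"x",np.percentile(g[:,0],[3,50,97]).round(1),"z top",np.percentile(g[:,2],[90,97]).round(1))
cv2.imwrite("pics/c.png",cv2.resize(im[110:200,215:335,::-1],(800,600),interpolation=2))
E
python3 c.py
```

```text
15.35 [ 490.92571271 -177.47390762  229.94878407] 78.94348874255105
side 1 70
[[97.0, 8.0, -1.2, 51.1, 100.5], [103.0, 25.0, -0.9, 49.7, 105.6], [109.0, 3.0, -0.9, 69.7, 111.1], [115.0, 8.0, 0.2, 68.7, 117.3], [121.0, 6.0, -1.5, 64.5, 123.8], [127.0, 6.0, -1.4, 60.7, 129.6], [133.0, 8.0, 0.4, 58.9, 135.5], [139.0, 6.0, -0.2, 54.9, 141.2]]
side -1 51
[[97.0, 5.0, -0.5, -54.4, 101.9], [103.0, 22.0, -0.8, -51.1, 105.1], [109.0, 6.0, 0.2, -71.1, 111.2], [115.0, 2.0, 2.6, -71.7, 116.1], [121.0, 4.0, -1.6, -66.7, 123.1], [127.0, 5.0, -0.8, -65.0, 130.3], [133.0, 3.0, -1.4, -62.3, 136.9], [139.0, 4.0, -1.5, -61.3, 141.7]]
card grip n 37 y [-13.7  11.7] x [-4.8 -1.9  4.6] z top [129.3 129.6]
neigh grip n 28 y [-9.7 12.1] x [59.  62.4 69.2] z top [124.  124.2]
```

View pics/c.png

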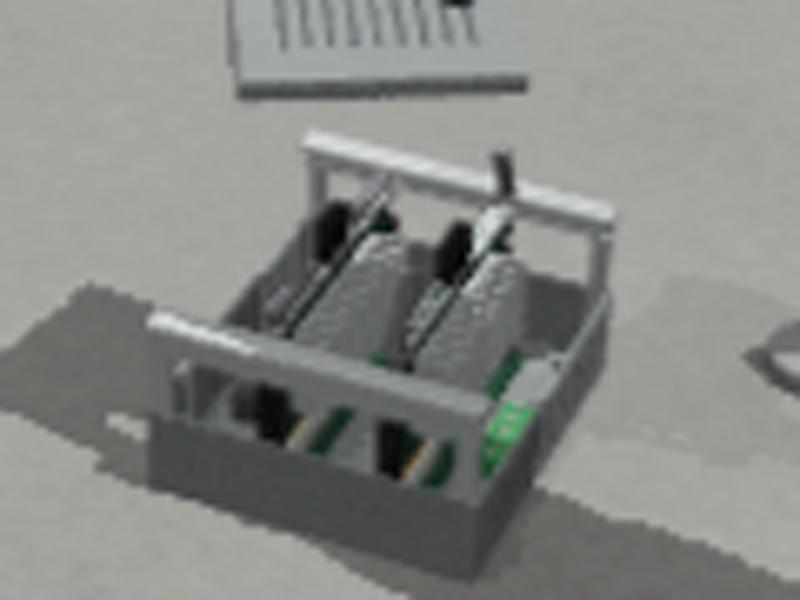

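Request:
send_rows(
  targets=[
    [[0,0,0,0.028,0.138,0,1],[0,0,0,0.028,0.138,0,1],[0,0,0,0.028,0.138,0,1],[0,0,0,0,0,0,1],[0,0,0,0,0,-0.155,1],[0,0,0,0,0,-0.155,1],[0,0,0,0,0,-0.155,1],[0,0,0,0,0,0,1],[0,0,0,0,0,0,1]],
  ],
)

```text
time_s: 16.3
ee_pos: [508.5, -95.5, 138.5]
ee_rot: [-180.0, 0.0, 78.9]
force: [-0.3, 0.0, 1.1]
gripper_width: 0.4
gripper_force: 0.0
```

Request:
send_rows(
  targets=[
    [[0,0,0,-0.0031,-0.0157,0,1],[0,0,0,-0.0031,-0.0157,0,1],[0,0,0,-0.0031,-0.0157,0,1],[0,0,0,-0.0031,-0.0157,-0.004,1],[0,0,0,-0.0031,-0.0157,-0.006,1],[0,0,0,0,0,0,1]],
  ],
)

```text
time_s: 16.9
ee_pos: [505.2, -111.1, 136.4]
ee_rot: [-180.0, 0.0, 78.9]
force: [-0.6, -0.5, -0.2]
gripper_width: 0.5
gripper_force: 0.0
```

Request:
send_rows(
  targets=[
    [[0,0,0,-0.0031,-0.0157,-0.003,1],[0,0,0,-0.0031,-0.0157,-0.003,1],[0,0,0,0,0,0,1]],
  ],
)

```text
time_s: 17.2
ee_pos: [504.1, -117.3, 135.1]
ee_rot: [-180.0, 0.0, 78.9]
force: [0.5, -0.5, -0.2]
gripper_width: 0.5
gripper_force: 0.0
```

Request:
send_rows(
  targets=[
    [[0,0,0,-0.0031,-0.0157,-0.002,1],[0,0,0,-0.0031,-0.0157,-0.002,1],[0,0,0,0,0,0,1]],
  ],
)

```text
time_s: 17.5
ee_pos: [502.9, -123.6, 134.4]
ee_rot: [-180.0, 0.0, 78.9]
force: [0.5, 0.3, -0.3]
gripper_width: 0.3
gripper_force: 0.0
```

```bash
python3 c.py
```

```text
17.5 [ 502.87413074 -123.61266452  134.41850807] 78.92096400740397
side 1 74
[[97.0, 8.0, -2.7, 54.6, 101.3], [103.0, 28.0, -0.9, 46.7, 105.3], [109.0, 6.0, -0.4, 68.7, 112.2], [115.0, 6.0, 0.6, 67.0, 118.4], [121.0, 5.0, 0.2, 63.6, 124.4], [127.0, 7.0, -1.0, 61.4, 129.1], [133.0, 8.0, -0.3, 58.8, 136.1], [139.0, 6.0, -0.1, 54.7, 141.0]]
side -1 51
[[97.0, 5.0, -2.9, -42.7, 101.6], [103.0, 24.0, -0.2, -55.6, 105.2], [109.0, 4.0, 1.5, -72.2, 111.2], [115.0, 5.0, 0.5, -70.4, 119.1], [121.0, 2.0, -1.7, -68.3, 125.2], [127.0, 2.0, -0.3, -61.7, 130.5], [133.0, 5.0, -1.9, -63.2, 135.5], [139.0, 4.0, -0.7, -61.1, 141.5]]
card grip n 40 y [-12.   12.3] x [-5.6 -2.5  4.7] z top [129.6 130.4]
neigh grip n 28 y [-10.3  13. ] x [60.4 62.5 68.2] z top [124.7 125.2]
```

View pics/c.png

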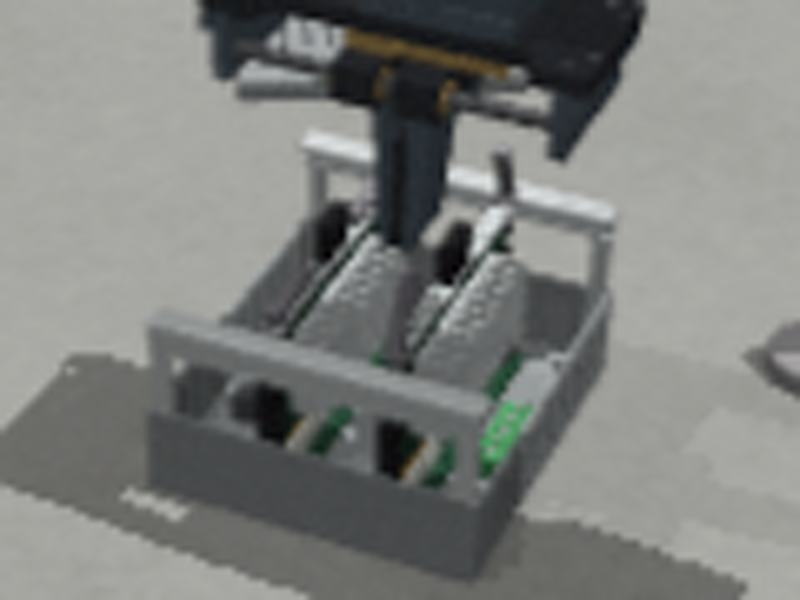

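Run:
```python
from h import *
a=np.radians(-11.1); ax=np.array([np.cos(a),np.sin(a)]); ay=np.array([-np.sin(a),np.cos(a)])
S=np.r_[491.2,-179.0]; T=env.state()["ee_pos"]
def px(x,y,z): return (proj("side",np.r_[S+ax*x+ay*y,z])-[215,110])*6.667
print("TCP in slot",(T[:2]-S)@np.c_[ax,ay],T[2],(proj("side",T)-[215,110])*6.667)
print("leverA tip",px(0,58,143),"pin",px(0,67,101),"leverB tip",px(0,-61,143), "grip",px(0,0,129))
P,c,u=cloud("side"); L=np.c_[(P[:,:2]-S)@np.c_[ax,ay],P[:,2]]
m=(abs(L[:,0])<25)&(L[:,1]>10)&(L[:,1]<90)&(L[:,2]>118)&(L[:,2]<185)
for r in sorted(np.c_[L[m],c[m]].round().astype(int).tolist(),key=lambda r:r[2])[::4]: print(r)
```

```text
TCP in slot [ 0.79802709 56.76200088] 134.44622041929452 [403.55422548 282.34381174]
leverA tip [404.82491276 268.91263296] pin [393.92741297 352.61545717] leverB tip [497.96376564 144.63393701] grip [450.33346528 230.7096914 ]
[3, 12, 118, 40, 43, 42]
[4, 11, 121, 40, 40, 42]
[1, 67, 123, 69, 70, 73]
[2, 66, 126, 72, 72, 74]
[0, 62, 128, 67, 65, 68]
[1, 10, 130, 72, 71, 70]
[-3, 62, 133, 67, 66, 69]
[4, 61, 137, 95, 97, 98]
[-3, 55, 140, 60, 59, 62]
[-2, 59, 142, 69, 68, 72]
[-6, 72, 165, 50, 54, 57]
[-6, 73, 170, 41, 48, 53]
[-7, 68, 171, 38, 44, 49]
[0, 74, 172, 18, 21, 21]
[-9, 50, 175, 36, 42, 48]
[5, 71, 176, 30, 34, 37]
[-9, 66, 177, 36, 42, 46]
[9, 76, 178, 38, 47, 47]
[-9, 59, 180, 34, 39, 44]
[2, 71, 181, 20, 20, 21]
[6, 76, 182, 38, 45, 50]
[-2, 72, 183, 33, 37, 39]
```

Run:
```python
from h import *
a=np.radians(-11.1); ax=np.array([np.cos(a),np.sin(a)]); ay=np.array([-np.sin(a),np.cos(a)])
S=np.r_[491.2,-179.0]
P,c,u=cloud("side"); L=np.c_[(P[:,:2]-S)@np.c_[ax,ay],P[:,2]]
# image columns through finger: list pixel, local coords
for r in range(140,160):
    row=[]
    for col in range(270,284):
        k=np.nonzero((u[:,0]==col)&(u[:,1]==r))[0]
        row.append("%d/%d/%d"%tuple(L[k[0]].round()) if len(k) else "-")
    print(r," ".join(row))
```

```text
140 59/-37/108 10/76/189 8/73/187 5/71/187 2/71/188 -2/73/190 -5/72/190 -9/75/193 -9/67/188 -9/59/184 -9/51/179 83/-207/1 79/-208/2 77/-212/0
141 61/-40/102 9/76/185 7/74/184 5/72/184 2/70/183 -2/72/186 -6/73/188 -10/77/191 -9/67/185 -8/56/178 -8/48/173 80/-199/2 79/-207/-2 74/-205/1
142 61/-41/98 11/72/179 6/75/182 3/75/182 3/68/178 -3/75/184 -6/74/185 -9/74/185 -9/66/181 -8/55/174 81/-191/2 79/-197/-1 75/-199/-1 72/-201/-1
143 65/-50/87 10/74/177 6/76/179 4/72/177 0/74/179 -3/74/180 -6/74/181 -9/74/182 -8/63/176 -9/56/171 78/-183/3 76/-190/0 73/-192/0 2/-8/130
144 64/-48/84 10/73/173 7/74/174 4/72/174 1/71/174 -3/75/177 -6/74/178 -7/68/174 -9/65/173 81/-181/-1 77/-182/0 74/-184/-1 4/-5/127 0/-5/128
145 63/-47/81 10/73/169 6/76/172 3/74/171 1/73/171 -1/69/170 -6/72/173 -7/68/171 81/-171/1 77/-172/1 75/-178/-2 3/5/129 1/2/129 -2/1/129
146 60/-39/82 60/-49/77 8/71/165 3/75/168 0/74/168 -4/75/170 -7/75/171 55/-94/50 54/-101/46 50/-102/47 5/8/127 1/11/130 -2/9/130 -4/5/128
147 61/-43/76 58/-44/76 52/-39/81 48/-38/83 1/72/164 -3/72/165 -7/75/168 56/-98/43 52/-98/45 48/-97/47 4/11/125 1/1
[... 966 characters left out ...]
-3/16/103 -1/4/95 0/-10/86
155 48/-14/64 43/-11/68 43/-19/63 44/-30/56 4/62/127 -1/65/130 -3/62/129 54/-97/9 3/28/105 1/24/104 -2/23/104 -5/21/103 0/0/88 -2/-4/86
156 45/-6/66 46/-19/57 43/-20/58 43/-29/52 2/66/126 -1/65/127 -4/62/126 4/33/104 2/32/104 -2/32/105 -5/30/105 0/9/90 -1/3/86 -5/3/88
157 46/-9/60 46/-18/55 44/-23/52 43/-29/48 2/64/121 -2/68/125 -3/61/121 2/38/104 1/33/101 -4/36/105 1/15/90 -1/10/87 -4/8/86 -7/7/86
158 48/-14/52 48/-23/46 47/-31/41 5/67/118 1/67/120 -3/69/122 2/46/105 -1/47/107 -3/42/104 -5/38/102 -1/18/88 -3/16/87 -3/6/81 -7/8/84
159 46/-11/51 47/-21/43 47/-31/37 3/69/117 0/70/118 -3/67/117 1/48/103 -3/50/106 -4/44/102 -1/28/91 -1/20/86 -3/15/83 -8/19/87 -10/15/85
```

Request:
send_rows(
  targets=[
    [[0,0,0,0.0142,0.0725,0,1],[0,0,0,0.0142,0.0725,0,1],[0,0,0,0,0,0,1],[0,0,0,0,0,-0.06,1],[0,0,0,0,0,-0.06,1],[0,0,0,0,0,0,1]],
  ],
)

```text
time_s: 18.25
ee_pos: [506.8, -94.0, 108.0]
ee_rot: [-179.7, 0.0, 78.9]
force: [-1.5, 0.3, -0.6]
gripper_width: 0.4
gripper_force: 0.0
```

```bash
cat > f.py <<'E'
from h import *
a=np.radians(-11.1); ax=np.array([np.cos(a),np.sin(a)]); ay=np.array([-np.sin(a),np.cos(a)])
S=np.r_[491.2,-179.0]; s=env.state(); T=s["ee_pos"]; t=(T[:2]-S)@np.c_[ax,ay]
print(s["time_s"],"TCP local",t.round(1),T[2].round(1),"F",s["force"].round(1))
P,c,u=cloud("side"); L=np.c_[(P[:,:2]-S)@np.c_[ax,ay],P[:,2]]
m=(abs(L[:,0]-t[0])<14)&(abs(L[:,1]-t[1])<22)&(L[:,2]>T[2]+5)&(L[:,2]<T[2]+60)
for lo in range(5,60,5):
    q=L[m&(L[:,2]>=T[2]+lo)&(L[:,2]<T[2]+lo+5)]
    if len(q): print("tip+",lo,len(q),"x",q[:,0].min().round(),q[:,0].max().round(),"y",q[:,1].min().round(),q[:,1].max().round())
for sg in(1,-1):
    q=L[(abs(L[:,0])<8)&(sg*L[:,1]>18)&(sg*L[:,1]<78)&(L[:,2]>108)&(L[:,2]<150)]
    if len(q): print("lever",sg,len(q),"zmax",np.percentile(q[:,2],[90,98]).round(1),"top y",q[q[:,2]>np.percentile(q[:,2],85),1].mean().round(1))
for nm,x in(("card",0),("neigh",64)):
    g=L[(abs(L[:,0]-x)<9)&(abs(L[:,1])<14)&(L[:,2]>115)&(L[:,2]<135)]
    if len(g): print(nm,"grip top z",np.percentile(g[:,2],[90,97]).round(1))
E
python3 f.py
```

```text
18.25 TCP local [-1.1 86.4] 108.0 F [-1.5  0.3 -0.6]
tip+ 5 5 x -4.0 4.0 y 68.0 74.0
tip+ 10 3 x -3.0 2.0 y 66.0 69.0
tip+ 15 3 x -5.0 -2.0 y 65.0 67.0
tip+ 25 1 x 4.0 4.0 y 100.0 100.0
tip+ 30 7 x -7.0 6.0 y 101.0 104.0
tip+ 35 11 x -10.0 7.0 y 71.0 103.0
tip+ 40 11 x -11.0 7.0 y 73.0 105.0
tip+ 45 16 x -12.0 7.0 y 76.0 106.0
tip+ 50 11 x -12.0 11.0 y 77.0 105.0
tip+ 55 18 x -12.0 6.0 y 70.0 106.0
lever 1 18 zmax [125.2 129. ] top y 64.9
lever -1 10 zmax [128.5 134.7] top y -60.6
card grip top z [129.5 130.1]
neigh grip top z [124.3 124.9]
```

Request:
send_rows(
  targets=[
    [[0,0,0,-0.0031,-0.0157,0,1],[0,0,0,-0.0031,-0.0157,0,1],[0,0,0,-0.0031,-0.0157,0,1],[0,0,0,-0.0031,-0.0157,0,1],[0,0,0,-0.0031,-0.0157,0,1],[0,0,0,0,0,0,1]],
  ],
)

```text
time_s: 18.9
ee_pos: [505.7, -109.7, 110.6]
ee_rot: [180.0, -0.1, 78.9]
force: [1.2, 4.2, -0.0]
gripper_width: 0.3
gripper_force: 1.6
```

Request:
send_rows(
  targets=[
    [[0,0,0,-0.0031,-0.0157,-0.006,1],[0,0,0,-0.0031,-0.0157,-0.008,1],[0,0,0,-0.0029,-0.0147,-0.01,1],[0,0,0,-0.0027,-0.0137,-0.012,1],[0,0,0,-0.0025,-0.0128,-0.014,1],[0,0,0,0,0,0,1]],
  ],
)

```text
time_s: 19.5
ee_pos: [502.7, -125.5, 100.3]
ee_rot: [180.0, 0.1, 78.9]
force: [0.8, -0.2, 2.5]
gripper_width: 0.3
gripper_force: 1.3
```

Request:
send_rows(
  targets=[
    [[0,0,0,0,0,0.15,1],[0,0,0,-0.004,-0.02,0.1,1],[0,0,0,-0.03,-0.16,0,1],[0,0,0,-0.04,-0.2,0,1],[0,0,0,-0.04,-0.2,0,1],[0,0,0,-0.0215,-0.111,0,1],[0,0,0,0,0,0,1],[0,0,0,0,0,-0.09,1],[0,0,0,0,0,-0.1,1],[0,0,0,0,0,0,1],[0,0,0,0,0,0,1]],
  ],
)

```text
time_s: 20.6
ee_pos: [475.4, -262.1, 112.3]
ee_rot: [-179.9, -0.0, 79.0]
force: [0.4, -0.2, 0.4]
gripper_width: 0.5
gripper_force: 0.0
```

```bash
python3 f.py
```

```text
20.6 TCP local [  0.5 -84.6] 112.3 F [ 0.4 -0.2  0.4]
tip+ 5 2 x -4.0 -1.0 y -67.0 -66.0
tip+ 10 3 x -4.0 2.0 y -67.0 -64.0
tip+ 15 1 x -4.0 -4.0 y -65.0 -65.0
tip+ 20 2 x -4.0 -3.0 y -66.0 -65.0
tip+ 30 6 x -8.0 5.0 y -90.0 -65.0
tip+ 35 11 x -8.0 9.0 y -96.0 -65.0
tip+ 40 10 x -9.0 9.0 y -93.0 -65.0
tip+ 45 7 x -9.0 9.0 y -85.0 -66.0
tip+ 50 17 x -11.0 11.0 y -100.0 -65.0
tip+ 55 10 x -10.0 12.0 y -97.0 -66.0
lever 1 41 zmax [129.7 130.8] top y 38.6
lever -1 32 zmax [147.5 148.5] top y -68.3
card grip top z [128.7 129.7]
neigh grip top z [124.2 124.9]
```

Request:
send_rows(
  targets=[
    [[0,0,0,0.0031,0.0157,-0.005,1],[0,0,0,0.0031,0.0157,-0.005,1],[0,0,0,0.0031,0.0157,-0.003,1],[0,0,0,0.0031,0.0157,0,1],[0,0,0,0.001,0.005,0,1],[0,0,0,0,0,0,1]],
  ],
)

```text
time_s: 21.25
ee_pos: [478.5, -249.2, 110.2]
ee_rot: [180.0, 0.0, 79.0]
force: [-0.5, -2.9, 3.5]
gripper_width: 0.6
gripper_force: 2.1
```

Request:
send_rows(
  targets=[
    [[0,0,0,0.0031,0.0157,-0.006,1],[0,0,0,0.0031,0.0157,-0.008,1],[0,0,0,0.0031,0.0157,-0.01,1],[0,0,0,0.0029,0.0147,-0.012,1],[0,0,0,0.0027,0.0137,-0.014,1],[0,0,0,0,0,0,1]],
  ],
)

```text
time_s: 21.85
ee_pos: [481.6, -232.5, 99.7]
ee_rot: [180.0, -0.1, 78.9]
force: [0.4, -0.3, 3.4]
gripper_width: 0.2
gripper_force: 1.7
```

Request:
send_rows(
  targets=[
    [[0,0,0,0.0012,0.006,-0.012,1],[0,0,0,0.001,0.005,-0.012,1],[0,0,0,0.001,0.005,-0.012,1],[0,0,0,0.0008,0.004,-0.012,1],[0,0,0,0,0,0,1]],
  ],
)

```text
time_s: 22.35
ee_pos: [482.9, -228.4, 91.3]
ee_rot: [179.9, -0.2, 78.9]
force: [0.2, 1.8, 10.5]
gripper_width: 0.6
gripper_force: 4.8
```

Request:
send_rows(
  targets=[
    [[0,0,0,0,0,0.1,1],[0,0,0,0,0,0.1,1],[0,0,0,0.03,0.15,0,1],[0,0,0,0.04,0.2,0,1],[0,0,0,0.03,0.16,0,1],[0,0,0,0,0,0,1],[0,0,0,0,0,-0.07,1],[0,0,0,0,0,-0.06,1],[0,0,0,0,0,0,1]],
  ],
)

```text
time_s: 23.25
ee_pos: [501.1, -128.1, 102.6]
ee_rot: [-179.8, -0.0, 78.9]
force: [1.0, -0.4, -0.6]
gripper_width: -0.0
gripper_force: 0.0
```

Request:
send_rows(
  targets=[
    [[0,0,0,0,0,-0.012,1],[0,0,0,-0.0004,-0.002,-0.014,1],[0,0,0,-0.0006,-0.003,-0.012,1],[0,0,0,-0.0006,-0.003,-0.012,1],[0,0,0,-0.0008,-0.004,-0.012,1],[0,0,0,0,0,0,1]],
  ],
)

```text
time_s: 23.85
ee_pos: [501.7, -133.3, 93.9]
ee_rot: [179.9, 0.3, 79.0]
force: [-3.8, -6.1, 11.3]
gripper_width: 0.4
gripper_force: 5.3
```

Request:
send_rows(
  targets=[
    [[0,0,0,-0.0006,-0.003,-0.012,1],[0,0,0,-0.0006,-0.003,-0.012,1],[0,0,0,-0.0004,-0.002,-0.012,1],[0,0,0,0,0,0,1]],
  ],
)

```text
time_s: 24.25
ee_pos: [502.2, -135.7, 87.7]
ee_rot: [179.7, 0.3, 79.0]
force: [-3.8, -7.9, 14.0]
gripper_width: 0.5
gripper_force: 7.5
```

Request:
send_rows(
  targets=[
    [[0,0,0,0,0,0.1,1],[0,0,0,0,0,0.12,1],[0,0,0,-0.03,-0.15,0,1],[0,0,0,-0.04,-0.2,0,1],[0,0,0,-0.026,-0.13,0,1],[0,0,0,0,0,0,1],[0,0,0,0,0,-0.1,1],[0,0,0,0,0,-0.07,1],[0,0,0,0,0,0,1]],
  ],
)

```text
time_s: 25.15
ee_pos: [481.3, -227.2, 93.4]
ee_rot: [-179.9, -0.1, 78.9]
force: [0.0, -0.1, 0.9]
gripper_width: 0.3
gripper_force: 0.0
```

```bash
python3 f.py
```

```text
25.15 TCP local [ -0.5 -49.2] 93.4 F [ 0.  -0.1  0.9]
tip+ 5 11 x -3.0 4.0 y -67.0 -27.0
tip+ 10 7 x -3.0 4.0 y -64.0 -32.0
tip+ 15 1 x -4.0 -4.0 y -59.0 -59.0
tip+ 20 5 x -5.0 3.0 y -63.0 -30.0
tip+ 25 5 x -5.0 1.0 y -36.0 -30.0
tip+ 30 4 x -9.0 4.0 y -63.0 -31.0
tip+ 35 10 x -9.0 9.0 y -53.0 -32.0
tip+ 40 12 x -10.0 9.0 y -58.0 -30.0
tip+ 45 11 x -11.0 9.0 y -57.0 -31.0
tip+ 50 10 x -11.0 9.0 y -62.0 -32.0
tip+ 55 10 x -11.0 8.0 y -61.0 -29.0
lever 1 35 zmax [119.1 121.4] top y 39.2
lever -1 40 zmax [145.7 149. ] top y -32.6
card grip top z [127.7 127.9]
neigh grip top z [124.3 124.6]
```

Request:
send_rows(
  targets=[
    [[0,0,0,0,0,-0.015,1],[0,0,0,0.0004,0.002,-0.015,1],[0,0,0,0.0004,0.002,-0.012,1],[0,0,0,0.0004,0.002,-0.012,1],[0,0,0,0,0,0,1]],
  ],
)

```text
time_s: 25.7
ee_pos: [483.7, -226.8, 86.7]
ee_rot: [179.8, 0.0, 78.9]
force: [-1.5, 2.2, 12.7]
gripper_width: 0.5
gripper_force: 9.7
```

Request:
send_rows(
  targets=[
    [[0,0,0,0,0,-0.01,1],[0,0,0,0,0,-0.008,1],[0,0,0,0,0,0,1]],
  ],
)

```text
time_s: 26.0
ee_pos: [484.0, -226.7, 83.3]
ee_rot: [179.7, -0.0, 78.9]
force: [-2.0, 2.4, 12.6]
gripper_width: 0.4
gripper_force: 6.4
```

Request:
send_rows(
  targets=[
    [[0,0,0,0,0,-0.008,1],[0,0,0,0,0,-0.008,1],[0,0,0,0,0,0,1]],
  ],
)

```text
time_s: 26.3
ee_pos: [484.0, -226.5, 80.1]
ee_rot: [179.7, -0.0, 78.9]
force: [-1.5, 3.5, 13.0]
gripper_width: 0.7
gripper_force: 6.5
```

Request:
send_rows(
  targets=[
    [[0,0,0,0,0,-0.008,1],[0,0,0,0,0,0,1]],
  ],
)

```text
time_s: 26.5
ee_pos: [484.0, -226.4, 78.7]
ee_rot: [179.7, -0.0, 78.9]
force: [-1.2, 2.6, 14.9]
gripper_width: 0.3
gripper_force: 7.4
```

Request:
send_rows(
  targets=[
    [[0,0,0,0,0,-0.006,1],[0,0,0,0,0,0,1]],
  ],
)

```text
time_s: 26.7
ee_pos: [484.1, -226.5, 78.5]
ee_rot: [179.7, -0.0, 78.9]
force: [-2.5, 4.3, 21.5]
gripper_width: 0.7
gripper_force: 10.4
```

Request:
send_rows(
  targets=[
    [[0,0,0,0,0,-0.004,1],[0,0,0,0,0,0,1]],
  ],
)

```text
time_s: 26.9
ee_pos: [484.1, -226.5, 78.4]
ee_rot: [179.7, -0.0, 78.9]
force: [-4.5, 5.0, 25.8]
gripper_width: 0.4
gripper_force: 12.5
```

Request:
send_rows(
  targets=[
    [[0,0,0,0,0,0.12,1],[0,0,0,0,0,0.16,1],[0,0,0,0.03,0.15,0,1],[0,0,0,0.04,0.2,0,1],[0,0,0,0.0215,0.116,0,1],[0,0,0,0,0,0,1],[0,0,0,0,0,-0.1,1],[0,0,0,0,0,-0.08,1],[0,0,0,0,0,0,1]],
  ],
)

```text
time_s: 27.8
ee_pos: [498.9, -133.7, 91.9]
ee_rot: [-179.8, -0.0, 78.9]
force: [0.1, 1.0, -0.5]
gripper_width: 0.6
gripper_force: 0.0
```

Request:
send_rows(
  targets=[
    [[0,0,0,0,0,-0.015,1],[0,0,0,0,0,-0.015,1],[0,0,0,0,0,-0.015,1],[0,0,0,0,0,-0.012,1],[0,0,0,0,0,0,1]],
  ],
)

```text
time_s: 28.3
ee_pos: [501.3, -135.1, 84.5]
ee_rot: [179.8, 0.1, 79.0]
force: [-2.6, -1.6, 9.8]
gripper_width: 0.2
gripper_force: 5.7
```

Request:
send_rows(
  targets=[
    [[0,0,0,0,0,-0.01,1],[0,0,0,0,0,-0.008,1],[0,0,0,0,0,0,1]],
  ],
)

```text
time_s: 28.6
ee_pos: [501.4, -135.3, 81.2]
ee_rot: [179.8, 0.2, 79.0]
force: [-4.4, -1.8, 12.1]
gripper_width: 0.3
gripper_force: 5.8
```

Request:
send_rows(
  targets=[
    [[0,0,0,0,0,-0.008,1],[0,0,0,0,0,-0.008,1],[0,0,0,0,0,0,1]],
  ],
)

```text
time_s: 28.9
ee_pos: [501.3, -135.3, 78.2]
ee_rot: [179.8, 0.2, 79.0]
force: [-4.1, -2.8, 13.9]
gripper_width: 0.6
gripper_force: 6.8
```

Request:
send_rows(
  targets=[
    [[0,0,0,0,0,-0.006,1],[0,0,0,0,0,-0.003,1],[0,0,0,0,0,0,1]],
  ],
)

```text
time_s: 29.2
ee_pos: [501.4, -135.3, 77.9]
ee_rot: [179.8, 0.2, 79.0]
force: [-7.2, -2.8, 24.0]
gripper_width: 0.5
gripper_force: 11.8
```

Request:
send_rows(
  targets=[
    [[0,0,0,0,0,0.12,1],[0,0,0,0,0,0.16,1],[0,0,0,-0.03,-0.15,0,1],[0,0,0,-0.04,-0.2,0,1],[0,0,0,-0.0215,-0.116,0,1],[0,0,0,0,0,0,1],[0,0,0,0,0,-0.12,1],[0,0,0,0,0,-0.11,1],[0,0,0,0,0,0,1]],
  ],
)

```text
time_s: 30.1
ee_pos: [481.3, -225.7, 81.8]
ee_rot: [-179.8, -0.1, 79.0]
force: [-0.8, 0.2, 0.1]
gripper_width: 0.3
gripper_force: 0.0
```

Request:
send_rows(
  targets=[
    [[0,0,0,0,0,-0.015,1],[0,0,0,0,0,-0.01,1],[0,0,0,0,0,0,1]],
  ],
)

```text
time_s: 30.4
ee_pos: [483.1, -226.5, 80.1]
ee_rot: [179.9, -0.0, 79.0]
force: [-0.4, 0.8, 4.4]
gripper_width: 0.1
gripper_force: 1.9
```

Lever b had lifted a little; press it to the stop.

Request:
send_rows(
  targets=[
    [[0,0,0,0,0,-0.01,1],[0,0,0,0,0,-0.01,1],[0,0,0,0,0,0,1]],
  ],
)

```text
time_s: 30.7
ee_pos: [483.2, -226.5, 77.9]
ee_rot: [179.8, -0.0, 78.9]
force: [-3.4, 3.1, 16.1]
gripper_width: 0.4
gripper_force: 7.9
```

Request:
send_rows(
  targets=[
    [[0,0,0,0,0,-0.01,1],[0,0,0,0,0,-0.004,1],[0,0,0,0,0,0,1]],
  ],
)

```text
time_s: 31.0
ee_pos: [483.4, -226.7, 77.5]
ee_rot: [179.7, 0.0, 78.9]
force: [-6.9, 5.5, 30.7]
gripper_width: 0.3
gripper_force: 15.2
```

Now a once more.

Request:
send_rows(
  targets=[
    [[0,0,0,0,0,0.12,1],[0,0,0,0,0,0.16,1],[0,0,0,0.03,0.15,0,1],[0,0,0,0.04,0.2,0,1],[0,0,0,0.0215,0.116,0,1],[0,0,0,0,0,0,1],[0,0,0,0,0,-0.12,1],[0,0,0,0,0,-0.11,1],[0,0,0,0,0,0,1]],
  ],
)

```text
time_s: 31.9
ee_pos: [499.4, -133.9, 80.2]
ee_rot: [-179.8, 0.0, 78.9]
force: [0.3, -0.8, 0.5]
gripper_width: 0.6
gripper_force: 0.0
```

Request:
send_rows(
  targets=[
    [[0,0,0,0,0,-0.015,1],[0,0,0,0,0,-0.01,1],[0,0,0,0,0,0,1]],
  ],
)

```text
time_s: 32.2
ee_pos: [501.2, -134.4, 78.3]
ee_rot: [179.9, 0.1, 78.9]
force: [-2.0, -0.7, 3.9]
gripper_width: 0.0
gripper_force: 2.0
```

Request:
send_rows(
  targets=[
    [[0,0,0,0,0,-0.01,1],[0,0,0,0,0,-0.01,1],[0,0,0,0,0,0,1]],
  ],
)

```text
time_s: 32.5
ee_pos: [501.5, -134.5, 77.5]
ee_rot: [179.8, 0.1, 78.9]
force: [-7.5, 2.2, 24.7]
gripper_width: 0.4
gripper_force: 12.6
```

Request:
send_rows(
  targets=[
    [[0,0,0,0,0,-0.004,1],[0,0,0,0,0,0,1]],
  ],
)

```text
time_s: 32.7
ee_pos: [501.6, -134.5, 77.5]
ee_rot: [179.7, 0.1, 78.9]
force: [-9.1, 1.1, 30.3]
gripper_width: 0.7
gripper_force: 14.9
```

Request:
send_rows(
  targets=[
    [[0,0,0,0,0,0.12,1],[0,0,0,0,0,0.16,1],[0,0,0,-0.03,-0.15,0,1],[0,0,0,-0.04,-0.2,0,1],[0,0,0,-0.0215,-0.116,0,1],[0,0,0,0,0,0,1],[0,0,0,0,0,-0.12,1],[0,0,0,0,0,-0.12,1],[0,0,0,0,0,0,1]],
  ],
)

```text
time_s: 33.6
ee_pos: [481.6, -226.2, 78.7]
ee_rot: [-179.9, -0.0, 79.0]
force: [-0.7, 0.5, 0.4]
gripper_width: 0.7
gripper_force: 0.0
```

Request:
send_rows(
  targets=[
    [[0,0,0,0,0,-0.01,1],[0,0,0,0,0,-0.005,1],[0,0,0,0,0,0,1]],
  ],
)

```text
time_s: 33.9
ee_pos: [482.7, -226.5, 77.5]
ee_rot: [179.9, -0.0, 79.0]
force: [-0.3, -0.2, 0.0]
gripper_width: 0.2
gripper_force: 0.4
```

Request:
send_rows(
  targets=[
    [[0,0,0,0,0,-0.01,1],[0,0,0,0,0,-0.01,1],[0,0,0,0,0,0,1]],
  ],
)

```text
time_s: 34.2
ee_pos: [484.0, -227.0, 77.0]
ee_rot: [179.7, 0.0, 78.9]
force: [-3.1, 3.8, 21.7]
gripper_width: 0.7
gripper_force: 10.6
```

Request:
send_rows(
  targets=[
    [[0,0,0,0,0,0.12,1],[0,0,0,0,0,0.2,1],[0,0,0,0,0,0.25,1],[0,0,0,0,0,0.25,1],[0,0,0,0,0,0,1],[0,0,0,0,0,0,1]],
  ],
)

```text
time_s: 34.8
ee_pos: [482.7, -226.9, 238.1]
ee_rot: [179.8, 0.0, 78.9]
force: [-0.5, -0.5, -0.8]
gripper_width: 0.5
gripper_force: 0.0
```

```bash
python3 f.py
python3 - <<'E'
from h import *
a=np.radians(-11.1); ax=np.array([np.cos(a),np.sin(a)]); ay=np.array([-np.sin(a),np.cos(a)])
S=np.r_[491.2,-179.0]; P,c,u=cloud("side"); L=np.c_[(P[:,:2]-S)@np.c_[ax,ay],P[:,2]]
for nm,x in(("card",0),("neigh",64)):
  for sg in(1,-1):
    for lo,hi in((22,36),(36,50),(50,64)):
      q=L[(abs(L[:,0]-x)<4)&(sg*L[:,1]>lo)&(sg*L[:,1]<hi)&(L[:,2]>104)&(L[:,2]<116)]
      print(nm,sg,lo,len(q),q[:,2].mean().round(1) if len(q) else "")
E
```

```text
34.8 TCP local [  0.9 -48.7] 238.1 F [-0.5 -0.5 -0.8]
tip+ 25 2 x -5.0 -3.0 y -54.0 -33.0
tip+ 30 8 x -8.0 9.0 y -37.0 -30.0
tip+ 35 14 x -9.0 10.0 y -63.0 -29.0
tip+ 40 14 x -9.0 10.0 y -60.0 -29.0
tip+ 45 14 x -10.0 11.0 y -63.0 -29.0
tip+ 50 18 x -10.0 11.0 y -60.0 -28.0
tip+ 55 14 x -10.0 11.0 y -60.0 -29.0
lever 1 7 zmax [110.3 110.4] top y 36.1
lever -1 3 zmax [109.  109.2] top y -57.3
card grip top z [123.6 125.1]
neigh grip top z [123.7 124.2]
card 1 22 3 106.6
card 1 36 9 107.0
card 1 50 7 108.0
card -1 22 6 106.0
card -1 36 7 107.5
card -1 50 5 107.2
neigh 1 22 5 107.5
neigh 1 36 7 106.7
neigh 1 50 6 107.6
neigh -1 22 6 106.9
neigh -1 36 8 107.8
neigh -1 50 4 105.9
```

Card level with its neighbour, both levers flat, arm clear.

```bash
python3 -c "
from workcell import env
print(env.job_done())"
```

```text
the job is handed in; nothing more can be done
None
```

The spare card is fully home in the empty slot, level with its neighbour and with the heat sink on the same side. Both levers are pressed shut, the arm is clear of everything, and the job was handed in at about 35 s; no verdict came back.

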